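# Fit the charged battery to the gauge readout and start it

## Task

The roundness gauge's readout is dead because its battery is off. Lift the charged battery pack out of the charger, slide it down the rails of the readout's sloped battery shoe until the spring detent clicks in and holds it fully home, and let go. Then, one key at a time and with the pack staying home, press and release the wide power key, then the square zero key, then the round start key; leave the spent pack, the micrometer and the setting ring where they are.

Things in the scene. Friction and masses are not known exactly. Their poses are not given: they have to be found in the camera images.
- battery_pack: Charged battery pack: black brick 96 (x) x 60 (y) x 60 mm, 0.31 to 0.55 kg, grey ribbed panel on top, level in the charger at the start. Origin: centre of its underside; z up, -x its leading end. Case z = 16 to 60 mm, flat sides to grip at y = +-30 mm. Below it a grey T foot along x: flange z = 0 to 6 mm, 44 mm wide (leading end ramped, 32 mm), on a neck 32 mm wide.
- pack_slot (a point): Middle of the cross slot in the underside of the charged pack's flange, at pack x = -20 mm, z = 0; 13 mm long, it takes the detent.
- shoe: Battery shoe, right part (seen from the robot) of the readout's sloped face. Its frame is the pack's goal: fully home, the pack's origin and axes lie on it. x up the slope (25 degrees, away from the robot), y left, z square off the face; channel floor z = 0. Rails along x, 12.5 mm high, x = -54 to +46 mm: 47 mm between walls; lips leave 37 mm for the neck, 7.5 mm under them for the flange.
- shoe_mouth (a point): Mouth of the shoe: on its floor at shoe x = +66 mm, y = 0; its axes are the shoe's. From here to x = +46 mm the rails flare outward and their lips thin from below, leaving 11 mm under them at the mouth. The pack enters here, leading end (-x) first, and slides down toward -x. The face ends at x = +81 mm. A stop stands 1.5 mm past home. Above the rails both sides of the pack stay free.
- detent (a joint): Ball-ended spring plunger in the shoe's floor at shoe x = -20 mm, 3.5 mm proud: 0 = up, 0.0045 = pressed down (m). The pack's flange presses it over the last 25 mm; at home it springs up into the pack's slot. Pushing the pack over it takes 5 to 10 N; it then holds against about 10 N. Let go earlier, the pack slides down the slick rails on to this plunger.
- charger: Black desk charger, fixed: base 150 x 92 x 22 mm, open nest for the pack's foot with rims 32 mm high, a contact post 58 mm high behind the pack at +x. Origin: under its centre at granite level; the pack starts with its origin 22 mm above it, same axes, and lifts straight out (at least 20 mm).
- readout: Readout: cream wedge-shaped bench instrument, fixed, 150 mm deep (x), 200 mm wide (y), 78 mm high at its front edge, 148 mm at the back; the face between slopes 25 degrees and looks toward the robot. Origin: centre of its underside. Shoe at its right, dark display and keys at its left. It stands in the left or the right half of the plate, the charger in the other.
- power_key (a joint): Travel of the power key (m): 0 = up, 0.004 = fully down; spring 2 N at the start, 5 N fully down. It counts as pressed beyond 0.0025.
- zero_key (a joint): Travel of the zero key, as the power key.
- start_key (a joint): Travel of the start key, as the power key.
- power_key_top (a point): Centre of the top of the power key: a wide white bar, 56 mm (y) x 16 mm, just below the display, 6.5 mm proud of the face (the display is 2 mm proud). Its axes are the shoe's: it is pressed along its -z. The other keys lie 40 mm down the slope.
- zero_key_top (a point): Centre of the top of the zero key: white, square, 24 x 24 mm, in the lowest row, on the right (nearer the shoe). Pressed along its -z; 6.5 mm proud.
- start_key_top (a point): Centre of the top of the start key: white, round, 25 mm across, in the lowest row, on the left, 46 mm from the zero key. Pressed along its -z; 6.5 mm proud.
- spent_pack: The spent battery pack, of the same shape, lying on the granite at the right rear, not in the charger. Leave it.
- micrometer: Outside micrometer, 130 mm long, 15 mm high, lying on the granite beside the charger. Leave it.
- setting_ring: Steel setting ring, 50 mm across, 15 mm high, on the granite at the charger's other side. Leave it.

How it is judged:
By the outcome, as a careful person would: the job done as asked, in the order asked, and still so for the second after the job is handed in, with the robot touching nothing.
It also fails if it takes over 54 s, if anything falls off the work surface, if the arm or the gripper's body presses on something with over 40 N, if the wrist force passes 120 N, or if a joint passes its speed limit or range.

## Robot

A 6-joint arm with a two-finger parallel gripper is mounted at the origin on a cart in front of the work surface, level with it; the furniture and walls round the work are solid. World frame = base frame: x ahead of the robot, y to its left, z up, the work surface at z = 0. Lengths are in m, angles in rad, forces in N, time in s.
With the tool pointing down it reaches from about 0.35 to 0.875 m from the base axis. Payload 4.2 kg.
Tool frame: the origin (TCP) lies midway between the tips of the shut fingers; the grasp point (between the pads) lies 19 mm behind it (ctrl.pinch_z is the distance from the TCP to the grasp point, in m); z points along the fingers, y is the line along which they close (so a half turn about z gives the same grasp; the last joint's range is limited). The gripper opens to 87 mm and grips with 3 to 60 N. Pads are 19 mm wide; open, the fingers measure 117 mm over their backs; the gripper's body (75 mm by 190 mm) begins 51 mm behind the grasp point.
Start: joints at [-1.065, 0.385, 0.008, 0, -1.194, -0.259], TCP at [0.153, -0.606, 0.223] pointing down, gripper open.
Joint ranges: [-3.14, 3.14], [-1.21, 2.06], [-1.07, 1.41], [-3.16, 2.05], [-2.99, -0.16], [-3.1, 3.1]. Speed limits (rad/s): [2.79, 2.79, 3.14, 3.14, 3.14, 3.14].

## Interface

Orientations are given as a rotation vector (axis times angle).
In Python, from bench import ctrl gives the robot as it stands.
- The arm moves only by the shell command python3 nudge.py 'ROWS' [FORCE]. ROWS is one flat JSON list of numbers that holds 1 to 5 rows one after another, with no inner brackets; each row has 7 numbers: a rotation vector rx, ry, rz in rad, then dx, dy, dz in m, then the opening from 0.0 (shut) to 1.0 (fully open); each row is the pose to reach, as a shift and turn from the pose commanded when the command began, along the tool's axes at that moment; what a row does not reach only later rows make up. A row lasts 1/12 s, in which the tool goes at most 0.0417 m and 0.125 rad, less where a joint would pass 70% of its speed; a pose out of reach is approached as far as the arm can. The fingers move at their own pace and stop on an object; FORCE is the grip in N (left out, the last holds). Time passes only in rows, so rows that do not move let the fingers close. It prints the time, the measured TCP pose, the force, the opening and the grip force at its end. Input that does not fit is refused with a message, and nothing moves.
- ctrl.read_state(): the state, without advancing time (a new reading comes with each control period).
- ctrl.snapshot(name): name is "scene" or "top" or "wrist"; returns a dict with "image" (420x560x3 uint8, blue, green, red), "intrinsics" (3x3 intrinsics, pixels), "rvec" (rotation vector, rad) and "tvec" (3), from world to camera coordinates, as OpenCV has them. Camera axes: x right, y down, z forward; pixel columns grow to the right and rows downward; lengths in m; the calibration is good to about 2 mm. A picture is of the moment at which its call begins. There is no depth.
- ctrl.hand_in(): hands the job in; it is judged then, once.
The state is a dict: "t": time; "qpos": joint angles; "joint_velocities": joint speeds; "joint_efforts": joint torques, N m; "position": TCP position; "ee_rot": TCP orientation; "contact_force": force on the tool from outside, world axes, zero at the start; "ft_torque": the same for the moment, N m; "gripper_width": opening from 0.0 (shut) to 1.0 (fully open); "finger_force": force on a finger pad.
Only numpy, scipy, OpenCV 4.12 (cv2) and the standard library are available. Lean on these libraries where they do the work, as an engineer would, in place of code of your own. Each camera call takes 0.05 s, during which the arm holds its last target. There are 200 camera calls.

## Working session

There is one attempt and no reset: what is moved stays moved. The work goes in short steps, Python scripts to look and compute and a shell command to move; the robot and the scene stay as the last step left them, time stands still between calls to the robot, and variables do not carry over. Pictures are saved under pics/ and viewed, at most 10 in all, crops included, and the job is handed in when it is done.

```bash
ls; mkdir -p pics; python3 - <<'E'
from bench import ctrl
import cv2
for n in ("scene","top"):
    s=ctrl.snapshot(n); cv2.imwrite(f"pics/{n}0.png",s["image"]); print(n,s["intrinsics"].tolist(),s["rvec"],s["tvec"])
print(ctrl.read_state(), ctrl.pinch_z)
E
```

```text
bench.py
nudge.py
pics
scene [[381.1060176110402, 0.0, 274.03384368955744], [0.0, 381.1060176110402, 208.60694123134306], [0.0, 0.0, 1.0]] [ 1.30175423 -2.32698694  0.8716811 ] [0.32209584 0.43327563 0.75316516]
top [[408.4965306803582, 0.0, 278.98515361687436], [0.0, 408.4965306803582, 207.99309151647066], [0.0, 0.0, 1.0]] [ 2.15866023 -2.16386685  0.13858881] [0.01107329 0.56370605 0.94807461]
{'t': 0.1, 'qpos': array([-1.06539232e+00,  3.85491721e-01,  6.76433883e-03, -4.54639920e-04,
       -1.19396753e+00, -2.58571355e-01]), 'joint_velocities': array([-0.00064176, -0.00112684,  0.00284505,  0.00297056, -0.00023011,
       -0.00011471]), 'joint_efforts': array([-7.58869703e-06, -3.91689348e+01,  1.87935716e+01,  4.23193529e+00,
        1.34560585e-02, -7.38826361e-05]), 'position': array([ 0.15258534, -0.60554113,  0.2215595 ]), 'ee_rot': array([ 3.86439876e-01, -3.11741506e+00, -3.01448381e-03]), 'contact_force': array([ 0.29779677, -0.3768202 , -1.03240873]), 'ft_torque': array([ 0.00421764,  0.02331344, -0.01869682]), 'finger_force': 0.0, 'gripper_width': 1.0000571423154578} 0.0187
```

View pics/scene0.png

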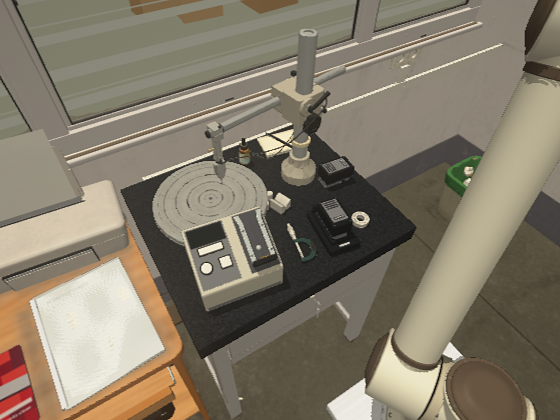

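View pics/top0.png

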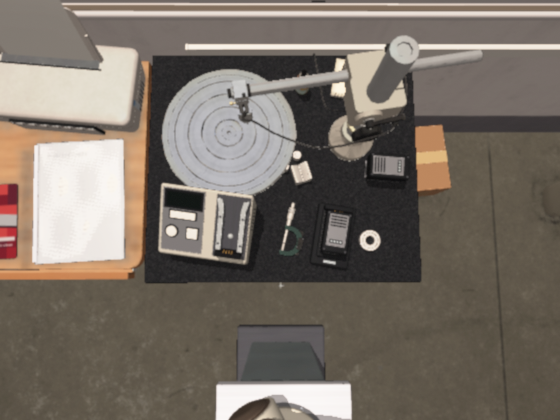

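The scene shows the readout at left (display, power bar, round start and square zero keys, shoe on its right) and the charger with its pack at right, between the micrometer and the ring. In top, the readout spans about (160..255,185..265). The keys are at (183,215), (171,231) and (192,234), the shoe is around (232,225), and the charger pack panel is at about (338,228).

```bash
cat > h.py <<'E'
import numpy as np, cv2
from scipy.spatial.transform import Rotation as R
from bench import ctrl
def cam(s): 
    Rm=cv2.Rodrigues(np.array(s["rvec"],float))[0]; return s["intrinsics"],Rm,np.array(s["tvec"],float)
def ray(s,uv):
    K,Rm,t=cam(s); d=Rm.T@np.linalg.solve(K,[uv[0],uv[1],1.]); return -Rm.T@t,d/np.linalg.norm(d)
def onz(s,uv,z):
    o,d=ray(s,uv); return o+d*(z-o[2])/d[2]
def tri(obs):  # [(s,uv),...]
    A=np.zeros((3,3));b=np.zeros(3);L=[]
    for s,uv in obs:
        o,d=ray(s,uv);P=np.eye(3)-np.outer(d,d);A+=P;b+=P@o;L.append((o,P))
    X=np.linalg.solve(A,b); return X,max(np.linalg.norm(P@(X-o)) for o,P in L)
def proj(s,X): return cv2.projectPoints(np.array(X,float).reshape(-1,3),np.array(s["rvec"],float),np.array(s["tvec"],float),np.array(s["intrinsics"]),None)[0].reshape(-1,2)
def blobs(s,lo,hi,amin=20):
    m=cv2.inRange(s["image"],lo,hi);n,l,st,c=cv2.connectedComponentsWithStats(m)
    return [(c[i].round(1),st[i]) for i in range(1,n) if st[i][4]>=amin]
E
python3 - <<'E'
from h import *
s=ctrl.snapshot("top"); sc=ctrl.snapshot("scene"); w=ctrl.snapshot("wrist")
cv2.imwrite("pics/w0.png",w["image"])
print("pack",onz(s,(338,228),.082),"charger",onz(s,(333,237),.022))
for n,uv,z in(("pow",(183,215),.115),("start",(171,231),.1),("zero",(192,234),.1),("shoe",(232,225),.11)): print(n,onz(s,uv,z))
for a,b in(((183,215),(211,248)),((171,231),(206,268)),((192,234),(225,261))): print(tri([(s,a),(sc,b)]))
st=ctrl.read_state(); Rt=R.from_rotvec(st["ee_rot"]).as_matrix();print(Rt.round(3))
K,Rm,t=cam(w); c=-Rm.T@t; print("wristcam in tool",Rt.T@(c-st["position"]), (Rt.T@Rm.T).round(3),K[0,0])
E
```

```text
pack [ 0.51174317 -0.12418044  0.082     ] charger [ 0.49436331 -0.12069864  0.022     ]
pow [0.53875887 0.22130056 0.115     ]
start [0.5046177  0.25048007 0.1       ]
zero [0.49783291 0.2036702  0.1       ]
shoe [0.51687704 0.11393768 0.11      ]
(array([0.53766118, 0.21900788, 0.12425379]), np.float64(0.00019900611467056406))
(array([0.5043494 , 0.24877332, 0.10814228]), np.float64(0.0004651490920142734))
(array([0.49808153, 0.20298793, 0.10823277]), np.float64(0.0012306907027628848))
[[-0.97  -0.244 -0.   ]
 [-0.244  0.97   0.001]
 [ 0.     0.001 -1.   ]]
wristcam in tool [ 0.07476656  0.00129871 -0.16143869] [[-0.    -0.961 -0.275]
 [ 1.    -0.     0.   ]
 [-0.    -0.275  0.961]] 305.1971122959576
```

```bash
python3 nudge.py '[0,0,0.12,0,0,-0.03,1,0,0,0.24,0,0,-0.05,1,0,0,0.35,0,0,-0.05,1]'
python3 nudge.py '[0,0,0,-0.09,0.168,0,1,0,0,0,-0.09,0.168,0,1,0,0,0,-0.09,0.168,0,1,0,0,0,-0.09,0.168,0,1,0,0,0,-0.09,0.168,0,1]'
python3 nudge.py '[0,0,0,-0.09,0.168,0,1,0,0,0,-0.09,0.168,0,1,0,0,0,-0.09,0.168,0,1,0,0,0,-0.09,0.168,0,1,0,0,0,-0.09,0.168,0,1]'
python3 nudge.py '[0,0,0,-0.09,0.168,0,1,0,0,0,-0.09,0.168,0,1,0,0,0,-0.09,0.168,0,1,0,0,0,-0.09,0.168,0,1,0,0,0,-0.09,0.168,0,1]'
```

```text
t: 0.5
position: [0.1531, -0.6083, 0.2778]
ee_rot: [0.17, 3.134, -0.014]
contact_force: [0.7, -0.2, 1.4]
gripper_width: 1.002
finger_force: 0.0
t: 0.92
position: [0.2606, -0.4453, 0.2727]
ee_rot: [0.16, 3.137, 0.001]
contact_force: [0.2, -0.2, -0.3]
gripper_width: 0.999
finger_force: 0.0
t: 1.33
position: [0.3676, -0.2876, 0.2728]
ee_rot: [0.158, 3.137, 0.0]
contact_force: [-0.8, -0.7, -0.3]
gripper_width: 0.995
finger_force: 0.0
t: 1.75
position: [0.4748, -0.1295, 0.2726]
ee_rot: [0.158, 3.137, 0.001]
contact_force: [0.1, -0.6, 0.4]
gripper_width: 0.995
finger_force: 0.0
```

```bash
cat > snap.py <<'E'
import sys,pickle
from h import *
ctrl.snapshot("wrist"); ctrl.snapshot("wrist")
s=ctrl.snapshot("wrist"); s=dict(s); s["st"]=ctrl.read_state()
pickle.dump(s,open(sys.argv[1]+".pkl","wb")); cv2.imwrite("pics/%s.png"%sys.argv[1],s["image"])
E
python3 snap.py c1
python3 nudge.py '[0,0,0,0,0.1,0,1,0,0,0,0,0.1,0,1,0,0,0,0,0.1,0,1]' |head -2
python3 snap.py c2
python3 nudge.py '[0,0,0,0,0.15,-0.04,1,0,0,0,0,0.15,-0.04,1,0,0,0,0,0.15,-0.04,1,0,0,0,0,0.15,-0.04,1]' |head -2
python3 snap.py r1
python3 nudge.py '[0,0,0,0,0.08,0,1,0,0,0,0,0.08,0,1]' |head -2
python3 snap.py r2
python3 - <<'E'
import cv2,numpy as np
I=[cv2.imread(f"pics/{n}.png") for n in("c1","r1")]
cv2.imwrite("pics/m.png",cv2.resize(np.vstack(I),None,fx=.714,fy=.714))
E
```

```text
t: 2.15
position: [0.4832, -0.0315, 0.2726]
t: 2.63
position: [0.4993, 0.1166, 0.3137]
t: 2.95
position: [0.5073, 0.1934, 0.3128]
```

View pics/c1.png

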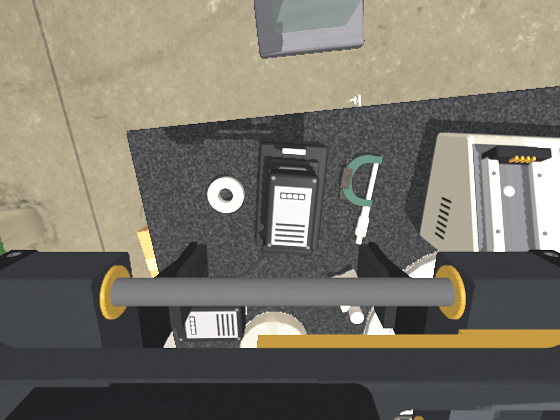

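View pics/r1.png

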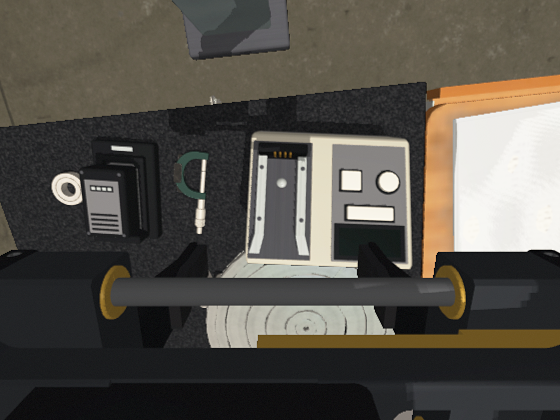

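c1 shows the charger around (260..327,140..255), with the pack's light panel at (272..312,182..247), the ring at (226,195) and the micrometer at (365,195). In r1 the shoe channel runs from (262,255) to (310,145), and the zero, start and power keys are at (351,180), (388,181) and (370,213). I'll zoom in on the pack to tell which end is the leading one.

```bash
python3 - <<'E'
import cv2,numpy as np
a=cv2.imread("pics/c1.png")[130:265,240:340]; b=cv2.imread("pics/c2.png"); b=b[130:265,130:260]; c=cv2.imread("pics/r1.png")[125:270,240:330]
f=lambda i:cv2.convertScaleAbs(cv2.resize(i,(int(i.shape[1]*580/i.shape[0])*6//10,348),interpolation=cv2.INTER_CUBIC),alpha=1.6,beta=20)
cv2.imwrite("pics/z1.png",np.hstack([f(a),f(b),f(c)]))
E
```

```text
(no output)
```

View pics/z1.png

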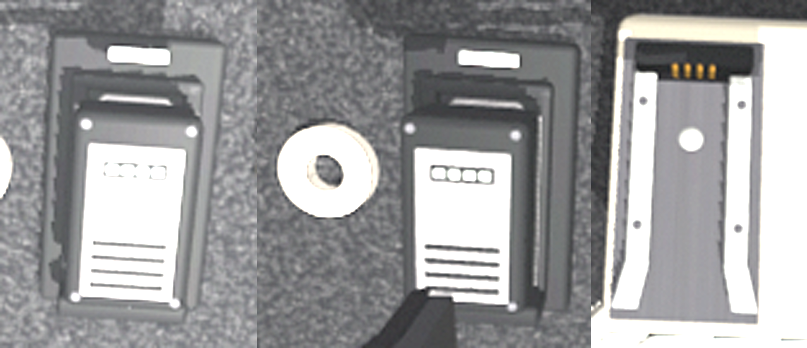

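Pack top, from the zoom: the leading (ramped foot) end points toward the robot, the same way as the shoe's contact end, so no flip is needed. The four corner screws are visible in c1 at about (273,178), (314,181), (269,245) and (307,247). The shoe detent and both light rails are clear.

```bash
cat > meas.py <<'E'
from h import *
import pickle
L=lambda n:pickle.load(open(n+".pkl","rb"))
c1,c2,r1,r2=map(L,("c1","c2","r1","r2"))
def cen(s,uv,r=3):
    g=cv2.cvtColor(s["image"],cv2.COLOR_BGR2GRAY).astype(float)
    for _ in range(3):
        u,v=np.round(uv).astype(int); w=g[v-r:v+r+1,u-r:u+r+1]; w=np.clip(w-np.percentile(w,60),0,None)
        yy,xx=np.mgrid[v-r:v+r+1,u-r:u+r+1]; uv=np.array([(w*xx).sum(),(w*yy).sum()])/w.sum()
    return uv
A=[cen(c1,p,2) for p in((273,178.5),(314.1,180.8),(269.1,245.2),(307.5,247.5))]
B=[cen(c2,p,2) for p in((189.1,179.7),(230.8,182.4),None,(229.2,249.1)) if p]
print(np.round(A,1).tolist(),np.round(B,1).tolist())
for i,j in((0,0),(1,1),(3,2)): print("screw",tri([(c1,A[i]),(c2,B[j])]))
z=np.mean([tri([(c1,A[i]),(c2,B[j])])[0][2] for i,j in((0,0),(1,1),(3,2))])
P=np.array([onz(c1,a,z) for a in A]); print(P.round(4).tolist()); 
x=(P[2]+P[3]-P[0]-P[1]); y=(P[1]+P[3]-P[0]-P[2]); print("pack ctr",P.mean(0),"yaw",np.degrees(np.arctan2(x[1],x[0])),np.degrees(np.arctan2(-y[0],y[1])),"size",np.linalg.norm(x)/2,np.linalg.norm(y)/2)
for s in(r1,r2):
    m=cv2.inRange(s["image"],(215,)*3,(255,)*3); m[255:]=0
    n,l,st,c=cv2.connectedComponentsWithStats(m)
    for i in range(1,n):
        if 20<st[i][4]<2500: print(c[i].round(1),st[i])
E
python3 meas.py
```

```text
[[273.0, 177.8], [314.0, 180.6], [271.2, 243.1], [304.7, 244.9]] [[188.9, 179.3], [230.1, 182.0], [227.1, 247.1]]
screw (array([ 0.45920441, -0.13759583,  0.08164411]), np.float64(8.295192644184774e-05))
screw (array([ 0.46726233, -0.0903263 ,  0.08143609]), np.float64(5.85350926428875e-05))
screw (array([ 0.54948564, -0.10728848,  0.07613398]), np.float64(0.0007222305923310584))
[[0.4594, -0.1377, 0.0797], [0.4675, -0.0902, 0.0797], [0.5407, -0.1486, 0.0797], [0.5472, -0.1074, 0.0797]]
pack ctr [ 0.50371207 -0.12097328  0.07973806] yaw -9.935415752343232 -9.353952977214211 size 0.0816839284829163 0.044979741048303094
[351.  180.1] [343 171  17  19 306]
[202.2 181.3] [201 172   3  20  38]
[388.6 181.4] [380 173  18  18 267]
[ 64.8 187.8] [ 53 174  28  30 146]
[ 67.3 188.7] [ 57 178  23  22 158]
[200.3 203.9] [199 200   4   9  23]
[369.9 213.1] [348 207  45  13 537]
[199.9 214. ] [198 210   4   9  27]
[259.3 242.8] [257 234   5  18  21]
[301.9 245.9] [296 236  12  18 108]
[252.1 247.5] [250 242   4  10  21]
[286.5 181.5] [278 173  18  18 323]
[150.7 184.9] [150 174   2  20  27]
[324.2 182.8] [315 174  19  19 269]
[304.3 214.9] [282 209  46  13 530]
```

```bash
cat > meas2.py <<'E'
from meas import *
print("-----")
z=.0815
U=[A[0],A[1],(269.1,245.2),(307.5,247.5)]
P=np.array([onz(c1,a,z) for a in U]);x=(P[2]+P[3]-P[0]-P[1]); y=(P[1]+P[3]-P[0]-P[2])
print("pack ctr",P.mean(0),"yaw",np.degrees(np.arctan2(x[1],x[0])),np.degrees(np.arctan2(-y[0],y[1])),"size",np.linalg.norm(x)/2,np.linalg.norm(y)/2)
print("screw far",tri([(c1,U[3]),(c2,(229.2,249.1))]))
K={}
for n,a,b in(("zero",(351,180.1),(286.5,181.5)),("start",(388.6,181.4),(324.2,182.8)),("power",(369.9,213.1),(304.3,214.9))):
    K[n],e=tri([(r1,a),(r2,b)]); print(n,K[n].round(4),e)
yv=K["start"]-K["zero"]; print("yaw keys",np.degrees(np.arctan2(-yv[0],yv[1])),np.linalg.norm(yv))
d=K["power"]-(K["start"]+K["zero"])/2; print("up-slope",d,np.degrees(np.arctan2(d[2],np.hypot(*d[:2]))),np.degrees(np.arctan2(d[1],d[0])))
# rails and detent
s1=cv2.cvtColor(r1["image"],cv2.COLOR_BGR2GRAY).astype(int);s2=cv2.cvtColor(r2["image"],cv2.COLOR_BGR2GRAY).astype(int)
for v in(160,175,184,200,215,225): print(v,s1[v,256:318].tolist())
d1=cen(r1,(282,184),4); print("det",d1)
m=cv2.inRange(r2["image"][170:200,195:245],(150,)*3,(255,)*3);n,l,st,c=cv2.connectedComponentsWithStats(m)
for i in range(1,n): print(c[i]+(195,170),st[i])
E
python3 meas2.py | sed -n '/-----/,$p'
```

```text
-----
pack ctr [ 0.5047831  -0.12091487  0.0815    ] yaw -9.485688736713014 -9.494951152424843 size 0.0843844913232179 0.04787075069605847
screw far (array([ 0.55130942, -0.10423488,  0.07998909]), np.float64(0.00036316253974792695))
zero [0.5002 0.2041 0.1056] 5.469242427096114e-05
start [0.5063 0.2495 0.1068] 7.218962036842423e-05
power [0.5391 0.2214 0.1236] 0.0001880409078252814
yaw keys -7.576751451084743 0.0458355123494317
up-slope [ 0.03589448 -0.00543056  0.01737273] 25.573384110033476 -8.603174933833264
160 [70, 72, 153, 222, 216, 210, 211, 216, 216, 214, 195, 111, 84, 85, 88, 90, 90, 88, 88, 88, 89, 87, 87, 86, 85, 88, 91, 91, 91, 93, 91, 90, 89, 91, 91, 91, 92, 90, 82, 62, 59, 79, 144, 170, 176, 156, 149, 149, 159, 205, 171, 77, 84, 86, 84, 107, 186, 224, 220, 219, 219, 219]
175 [71, 127, 211, 218, 211, 210, 218, 217, 216, 207, 145, 80, 86, 87, 88, 87, 90, 88, 87, 87, 87, 86, 86, 85, 87, 88, 88, 89, 89, 89, 90, 87, 88, 88, 88, 88, 89, 86, 84, 73, 62, 129, 215, 217, 210, 210, 216, 217, 215, 206, 147, 81, 86, 87, 84, 126, 212, 224, 221, 221, 220, 220]
184 [81, 166, 222, 216,
[... 584 characters left out ...]
17, 214, 169, 77, 84, 87, 88, 88, 88, 88, 88, 88, 89, 85, 87, 87, 87, 87, 87, 88, 90, 90, 90, 89, 89, 88, 87, 88, 90, 88, 89, 84, 65, 70, 147, 223, 216, 211, 213, 219, 217, 217, 210, 148, 81, 84, 87, 85, 122, 201, 227, 223, 222, 223, 222, 222]
225 [220, 214, 212, 216, 219, 218, 216, 199, 112, 82, 85, 88, 89, 88, 88, 88, 88, 89, 86, 87, 88, 87, 87, 88, 88, 88, 90, 90, 90, 88, 88, 88, 88, 89, 89, 88, 78, 69, 60, 87, 175, 221, 214, 212, 217, 219, 217, 214, 196, 108, 85, 86, 85, 90, 141, 212, 226, 223, 223, 222, 223, 223]
det [281.80756579 183.85855263]
[196.48672566 183.03539823] [  0   0   5  30 113]
[234.35826772 184.81496063] [ 35   0  10  30 254]
[216.35714286 184.46428571] [17 11  9  8 56]
```

```bash
cat > meas3.py <<'E'
from meas2 import *
print("=====")
D1,e=tri([(r1,(281.8,183.9)),(r2,(216.4,184.5))]); print("detent top",D1.round(4),e)
p=np.radians(25)
def frame(yaw): 
    return R.from_euler("ZY",[yaw,-25],degrees=True).as_matrix()
S=frame(-8.2); n=S[:,2]
kt=np.mean([K[k]@n for k in K])-.0065
print("face height by keys",kt,"detent-3.5",D1@n-.0035,[round(K[k]@n-.0065,4) for k in K])
def edges(s,v,u0,u1,th=150):
    g=cv2.cvtColor(s["image"],cv2.COLOR_BGR2GRAY).astype(float)[v,u0:u1]
    o=[]
    for i in range(len(g)-1):
        if (g[i]-th)*(g[i+1]-th)<0: o.append((u0+i+(th-g[i])/(g[i+1]-g[i]),np.sign(g[i+1]-g[i])))
    return o
def plane(s,uv,h):
    o,d=ray(s,uv); return o+d*(h-o@n)/(d@n)
for base in (D1@n-.0035,):
  for nm,s,u0 in(("r1",r1,248),("r2",r2,185)):
    C=[];W=[]
    for v in range(166,226,3):
        e=edges(s,v,u0,u0+62)
        f=[u for u,sg in e if sg<0]; r=[u for u,sg in e if sg>0]
        if len(f)<2 or len(r)<2: continue
        inn=[u for u in f if abs(u-(u0+(18 if nm=="r1" else 18)))<9]
        # inner lip edges: first falling of left bar, second-rising of right bar
        L_=[u for u,sg in e if sg<0][0]; R_=[u for u,sg in e if sg>0 and u>L_+22]
        if not R_: continue
        a=plane(s,(L_,v),base+.0125);b=plane(s,(R_[0],v),base+.0125)
        C.append((a+b)/2);W.append(np.linalg.norm(a-b))
    C=np.array(C);W=np.array(W);ok=abs(W-np.median(W))<.002;C=C[ok]
    q=np.polyfit(C[:,0],C[:,1],1);print(nm,len(C),"W",np.median(W),"yaw",np.degrees(np.arctan(q[0])),"y off detent",np.polyval(q,D1[0])-D1[1],(C[:,1]-np.polyval(q,C[:,0])).std(), C[[0,-1]].round(4).tolist())
for nm,s in(("r1",r1),("r2",r2)):
    o,d=ray(s,(281.8,183.9) if nm=="r1" else (216.4,184.5))
    org=D1-S@[-.02,0,.0035]; print("shoe origin",org.round(4)); break
print("keys in shoe",{k:(S.T@(K[k]-org)).round(4).tolist() for k in K})
E
python3 meas3.py | sed -n '/=====/,$p'
```

```text
=====
detent top [0.495  0.1195 0.1098] 0.0004793229383593417
face height by keys -0.10694921801103935 detent-3.5 -0.10388261789175009 [np.float64(-0.1077), np.float64(-0.1065), np.float64(-0.1067)]
r1 17 W 0.05436201720494219 yaw -8.192065254768744 y off detent -0.009393583613001175 0.00010936525368153335 [[0.473, 0.1134, 0.11], [0.5345, 0.1045, 0.1389]]
r2 10 W 0.03748284755316306 yaw -8.21962183028054 y off detent -0.000653242240462315 5.438908623561549e-05 [[0.4922, 0.1192, 0.1184], [0.5337, 0.1133, 0.138]]
shoe origin [0.5144 0.1167 0.115 ]
keys in shoe {'zero': [-0.028, 0.0845, 0.0027], 'start': [-0.028, 0.1303, 0.0039], 'power': [0.0123, 0.1072, 0.0037]}
```

```bash
python3 nudge.py '[0,0,0,0.028,-0.04,0.1,1,0,0,0,0.028,-0.04,0.1,1,0,0,0,0.028,-0.04,0.1,1]' |head -2
python3 snap.py r3
python3 nudge.py '[0,0,0,0,-0.08,0,1,0,0,0,0,-0.08,0,1]' |head -2
python3 snap.py r4
python3 - <<'E'
import cv2,numpy as np
a,b=[cv2.imread(f"pics/{n}.png")[60:260,180:500] for n in("r3","r4")]
cv2.imwrite("pics/z2.png",cv2.resize(np.vstack([a,b]),None,fx=1.5,fy=1.5))
E
```

```text
t: 3.35
position: [0.4725, 0.1547, 0.2096]
t: 3.67
position: [0.4691, 0.079, 0.215]
```

View pics/z2.png

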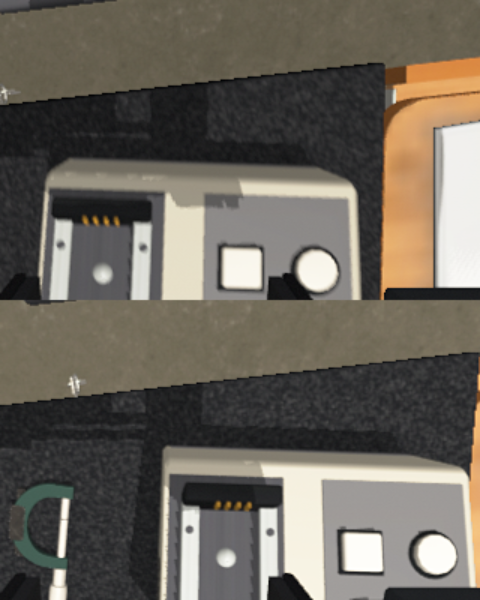

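r3/r4 show the shoe's low end with its contacts. The detent is at about (249,241) in r3 and (331,232) in r4, the lip screws at (221,223)/(275,225) and (307,213)/(360,215), and the zero key at (341,239) and (421,228).

```bash
cat > meas4.py <<'E'
from meas3 import *
print("#####")
r3,r4=L("r3"),L("r4")
def spot(s,uv,r,dark=False):
    g=cv2.cvtColor(s["image"],cv2.COLOR_BGR2GRAY).astype(float); g=255-g if dark else g
    for _ in range(4):
        u,v=np.round(uv).astype(int); w=g[v-r:v+r+1,u-r:u+r+1]; w=np.clip(w-(w.min()+w.max())/2,0,None)
        yy,xx=np.mgrid[v-r:v+r+1,u-r:u+r+1]; uv=np.array([(w*xx).sum(),(w*yy).sum()])/w.sum()
    return uv
def T(n,obs):
    X,e=tri(obs); print(n,X.round(4),"err",round(e,5),[np.round(o[1],1).tolist() for o in obs]); return X
V=(r1,r2,r3,r4)
dt=T("detent",[(s,spot(s,p,7)) for s,p in zip(V,((282,184),(216,184.5),(248.7,241.3),(330.7,232)))])
dt2=T("det34",[(s,spot(s,p,7)) for s,p in zip(V[2:],((248.7,241.3),(330.7,232)))])
s1=T("scrL",[(s,spot(s,p,3,1)) for s,p in zip(V[2:],((275.3,224.7),(360,214.7)))])
s2=T("scrR",[(s,spot(s,p,3,1)) for s,p in zip(V[2:],((220.7,222.7),(306.7,212.7)))])
def whites(s): return [c for c,t in blobs(s,(200,)*3,(255,)*3,150)]
near=lambda s,p:min(whites(s),key=lambda c:np.hypot(*(c-p)))
z34=T("zero",[(r1,(351,180.1)),(r2,(286.5,181.5)),(r4,near(r4,(420.7,228)))])
print("dist start", K["start"]-z34)
for nm,X,h in(("detent",dt,.0035),("det34",dt2,.0035),("sL",s1,.0125),("sR",s2,.0125),("zero",z34,.0065),("start",K["start"],.0065),("power",K["power"],.0065)):
    print(nm,"floor",round(X@n-h,4),"y",round(X@S[:,1],4),"x",round(X@S[:,0],4))
E
python3 meas4.py | sed -n '/#####/,$p'
```

```text
#####
detent [0.4952 0.1198 0.1101] err 0.00102 [[281.6, 183.4], [216.5, 184.9], [248.3, 243.2], [330.9, 232.7]]
det34 [0.4964 0.12   0.1075] err 0.00048 [[248.3, 243.2], [330.9, 232.7]]
scrL [0.48   0.1467 0.1112] err 0.00043 [[274.9, 224.6], [359.7, 214.3]]
scrR [0.4731 0.0981 0.1113] err 0.00043 [[219.9, 222.7], [305.7, 212.5]]
zero [0.4997 0.2038 0.1091] err 0.00046 [[351.0, 180.1], [286.5, 181.5], [421.8, 228.1]]
dist start [ 0.00660145  0.04570783 -0.00231524]
detent floor -0.1036 y 0.1892 x 0.4753
det34 floor -0.1065 y 0.1896 x 0.4753
sL floor -0.1037 y 0.2136 x 0.4586
sR floor -0.1036 y 0.1646 x 0.4587
zero floor -0.1043 y 0.273 x 0.468
start floor -0.1065 y 0.3192 x 0.467
power floor -0.1067 y 0.296 x 0.5072
```

```bash
cat > go.py <<'E'
from h import *
S=R.from_euler("ZY",[-8.2,-25],degrees=True).as_matrix(); SO=S@[.4953,.1892,-.1053]
PK=R.from_euler("Z",[-9.49],degrees=True).as_matrix(); PO=np.array([.5048,-.1209,.022])
F=np.diag([-1,1,-1.])
def rel(Rg,p,nm=""):   # goal tool orientation/TCP -> shift & turn in the present tool axes
    st=ctrl.read_state(); Rt=R.from_rotvec(st["ee_rot"]).as_matrix()
    print(nm,"turn",R.from_matrix(Rt.T@Rg).as_rotvec().round(3),"shift",(Rt.T@(p-st["position"])).round(4),"then in goal axes",(Rg.T@(p-st["position"])).round(4))
E
python3 - <<'E'
from go import *
print("shoe",SO)
rel(PK@F,PO+[0,0,.15-.022],"above pack"); rel(PK@F,PO+[0,0,.045-.022],"grasp")
E
```

```text
shoe [0.51533698 0.11689312 0.11388862]Traceback (most recent call last):
  File "<stdin>", line 3, in <module>
  File "go.py", line 7, in rel
    print(nm,"turn",R.from_matrix(Rt.T@Rg).as_rotvec().round(3),"shift",(Rt.T@(p-st["position"])).round(4),"then in goal axes",(Rg.T@(p-st["position"])).round(4))
                                                                                                                                ~~~~^^~~~~~~~~~~~~~~~~~
ValueError: matmul: Input operand 1 has a mismatch in its core dimension 0, with gufunc signature (n?,k),(k,m?)->(n?,m?) (size 3 is different from 1)
```

```bash
sed -i 's/\[-9.49\]/-9.49/' go.py
python3 - <<'E'
from go import *
rel(PK@F,PO+[0,0,.15-.022],"above pack"); rel(PK@F,PO+[0,0,.045-.022],"grasp")
E
```

```text
above pack turn [0.002 0.005 0.059] shift [-0.0568 -0.1934  0.0652] then in goal axes [-0.0683 -0.1896  0.0653]
grasp turn [0.002 0.005 0.059] shift [-0.0563 -0.1936  0.1702] then in goal axes [-0.0683 -0.1896  0.1703]
```

```bash
python3 nudge.py '[0.002,0.005,0.06,-0.0568,-0.1934,0.02,1,0.002,0.005,0.06,-0.0568,-0.1934,0.02,1,0.002,0.005,0.06,-0.0568,-0.1934,0.065,1,0.002,0.005,0.06,-0.0568,-0.1934,0.065,1,0.002,0.005,0.06,-0.0568,-0.1934,0.065,1]' |head -2
python3 nudge.py '[0,0,0,0,0,0,1,0,0,0,0,0,0,1]' |head -2
python3 - <<'E'
from go import *
s=ctrl.snapshot("wrist");cv2.imwrite("pics/g.png",s["image"])
rel(PK@F,PO+[0,0,.045-.022],"grasp")
print(proj(s,[PO+PK@[x,y,.06] for x in(-.048,.048) for y in(-.03,.03)]).round(0).tolist())
E
```

```text
t: 4.23
position: [0.5052, -0.1148, 0.152]
t: 4.4
position: [0.5039, -0.115, 0.1505]
grasp turn [-0.002 -0.003  0.001] shift [-0.0021 -0.0066  0.1063] then in goal axes [-0.0018 -0.0069  0.1063]
[[233.0, 165.0], [313.0, 165.0], [238.0, 280.0], [310.0, 280.0]]
```

View pics/g.png

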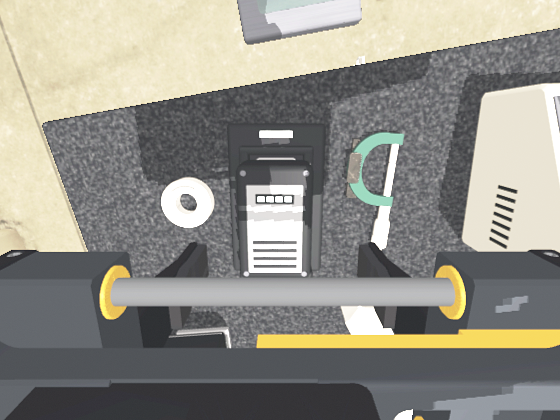

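The pack's near top edge lies at about (235..312,163), within 2 px of the prediction, and it stands square between the fingers.

```bash
python3 nudge.py '[0,0,0,-0.002,-0.0068,0.03,1,0,0,0,-0.002,-0.0068,0.06,1,0,0,0,-0.002,-0.0068,0.09,1,0,0,0,-0.002,-0.0068,0.106,1,0,0,0,-0.002,-0.0068,0.106,1]' 45
python3 nudge.py '[0,0,0,0,0,0,0,0,0,0,0,0,0,0,0,0,0,0,0,0,0,0,0,0,0,0,0,0,0,0,0,0,0,0,0]' 45
python3 -c "
from go import *
rel(PK@F,PO+[0,0,.045-.022])"
```

```text
t: 4.87
position: [0.502, -0.1189, 0.0425]
ee_rot: [-0.252, -3.122, 0.003]
contact_force: [-0.1, 0.3, -0.3]
gripper_width: 1.001
finger_force: 0.0
t: 5.28
position: [0.5036, -0.1204, 0.0457]
ee_rot: [-0.255, -3.129, 0.003]
contact_force: [-1.2, -3.5, 3.1]
gripper_width: 0.706
finger_force: 2.0
 turn [-0.002 -0.002  0.003] shift [-0.0012 -0.0003  0.0007] then in goal axes [-0.0012 -0.0003  0.0007]
```

```bash
python3 nudge.py '[0,0,0,0,0,0,0,0,0,0,0,0,0,0,0,0,0,0,0,0,0]' 45
python3 -c "
from go import *
st=ctrl.read_state();print(PK.T@(st['position']-PO), (PK.T@R.from_rotvec(st['ee_rot']).as_matrix()@F).round(4))"
python3 nudge.py '[0,0,0,0,0,-0.02,0,0,0,0,0,0,-0.04,0,0,0,0,0,0,-0.08,0,0,0,0,0,0,-0.12,0,0,0,0,0,0,-0.16,0]' 45
python3 nudge.py '[0,0,0,0,0,-0.03,0,0,0,0,0,0,-0.03,0]' 45
python3 - <<'E'
from go import *
g=np.array([-.0012,0,.0237])  # TCP in pack
for x in(.135,.066,0): rel(S@F,SO+S@(g+[x,0,.02 if x>.1 else .001]),x)
E
```

```text
t: 5.53
position: [0.5035, -0.1206, 0.0457]
ee_rot: [-0.255, -3.128, 0.003]
contact_force: [-1.7, -0.3, 6.5]
gripper_width: 0.683
finger_force: 45.0
[-0.00130479  0.00010029  0.02370773] [[ 1.     -0.0028  0.0029]
 [ 0.0028  1.      0.0022]
 [-0.0029 -0.0022  1.    ]]
t: 5.95
position: [0.5021, -0.12, 0.2048]
ee_rot: [-0.256, -3.123, 0.002]
contact_force: [1.2, -0.2, -2.7]
gripper_width: 0.688
finger_force: 45.0
t: 6.12
position: [0.5071, -0.1205, 0.2412]
ee_rot: [0.254, 3.123, -0.002]
contact_force: [1.2, -0.7, -3.0]
gripper_width: 0.687
finger_force: 45.0
0.135 turn [-0.005 -0.428 -0.019] shift [-0.0722  0.2376  0.0316] then in goal axes [-0.0567  0.2362  0.0609]
0.066 turn [-0.005 -0.428 -0.019] shift [-0.0174  0.2366  0.0776] then in goal axes [0.0123 0.2362 0.0799]
0 turn [-0.005 -0.428 -0.019] shift [0.0427 0.2355 0.1049] then in goal axes [0.0783 0.2362 0.0799]
```

```bash
python3 nudge.py '[-0.001,-0.11,-0.005,-0.018,0.03,-0.005,0,-0.002,-0.22,-0.01,-0.036,0.06,-0.01,0,-0.004,-0.33,-0.015,-0.054,0.09,-0.01,0,-0.005,-0.428,-0.019,-0.07,0.12,-0.01,0,-0.005,-0.428,-0.019,-0.07,0.13,-0.01,0]' 45
cat > w.py <<'E'
from go import *
import sys
g=np.array([-.0013,0.0001,.0237])
st=ctrl.read_state();print("pack in shoe",(S.T@(st["position"]-SO)-g).round(4), R.from_matrix(S.T@R.from_rotvec(st["ee_rot"]).as_matrix()@F).as_rotvec().round(4),"F shoe",(S.T@st["contact_force"]).round(1),"w",round(st["gripper_width"],3),"t",round(st["t"],2))
if len(sys.argv)>1: rel(S@F,SO+S@(g+[float(a) for a in sys.argv[1:4]]))
E
python3 w.py .13 0 .02
```

```text
t: 6.53
position: [0.59, -0.0016, 0.2383]
ee_rot: [0.19, 2.719, -0.046]
contact_force: [-1.1, -1.5, -4.5]
gripper_width: 0.688
finger_force: 45.0
pack in shoe [ 0.1362 -0.1067  0.0507] [-0.0027  0.0193  0.0044] F shoe [-2.7 -1.7 -3.7] w 0.688 t 6.53
 turn [-0.003 -0.019  0.004] shift [0.0051 0.1068 0.0305] then in goal axes [0.0062 0.1067 0.0307]
```

```bash
python3 nudge.py '[0,0,0,0.003,0.04,0,0,0,0,0,0.003,0.08,0.01,0,0,0,0,0.003,0.106,0.02,0,0,0,0,0.003,0.106,0.026,0,0,0,0,0.003,0.106,0.026,0]' 45 | head -1
python3 nudge.py '[0,0,0,0,0,0,0,0,0,0,0,0,0,0]' 45 |head -1
python3 w.py .13 0 .006
python3 - <<'E'
from go import *
a,b=[ctrl.snapshot(n)["image"] for n in("scene","wrist")]
cv2.imwrite("pics/e.png",np.hstack([cv2.resize(a[100:330,120:400],None,fx=1.43,fy=1.43),cv2.resize(b[60:389],(400,329))]))
E
```

```text
t: 6.95
t: 7.12
pack in shoe [ 0.138  -0.003   0.0272] [-0.0028  0.0152 -0.001 ] F shoe [-1.7 -0.3 -2.7] w 0.68 t 7.12
 turn [-0.003 -0.015 -0.001] shift [0.0077 0.0031 0.0213] then in goal axes [0.008  0.003  0.0212]
```

View pics/e.png

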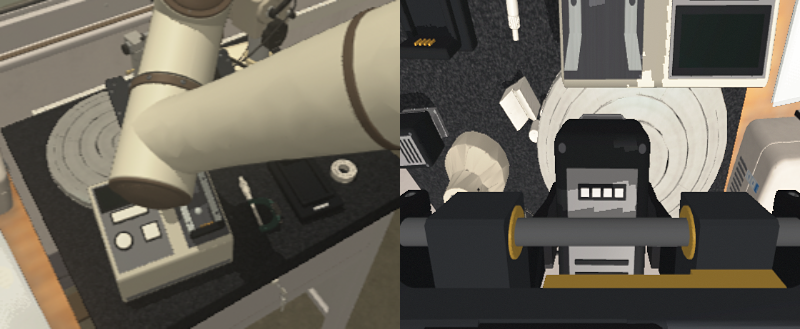

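The scene shows the gripper and pack held over the readout's upper end. In the wrist view the pack's leading end (screws near (565,148) and (640,148)) lines up with the shoe mouth (rails at 575 and 632).

```bash
python3 nudge.py '[-0.003,-0.015,-0.001,0.004,0.003,0.01,0,-0.003,-0.015,-0.001,0.01,0.003,0.018,0,-0.003,-0.015,-0.001,0.014,0.003,0.02,0,-0.003,-0.015,-0.001,0.014,0.003,0.02,0,-0.003,-0.015,-0.001,0.014,0.003,0.02,0]' 45 |head -1
python3 nudge.py '[0,0,0,0,0,0,0,0,0,0,0,0,0,0]' 45 |head -1
python3 w.py .12 0 .002
```

```text
t: 7.63
t: 7.8
pack in shoe [0.1257 0.0015 0.0087] [ 0.0028 -0.0034  0.0003] F shoe [-1.5 -0.1 -3.9] w 0.688 t 7.8
 turn [0.003 0.003 0.   ] shift [ 0.0058 -0.0015  0.0067] then in goal axes [ 0.0057 -0.0015  0.0067]
```

```bash
python3 nudge.py '[0.002,0.003,0,0.006,-0.0015,0.003,0,0.002,0.003,0,0.006,-0.0015,0.005,0,0.002,0.003,0,0.006,-0.0015,0.005,0]' 45 |head -1; python3 w.py
python3 nudge.py '[0,0,0,0,0,0.0015,0,0,0,0,0,0,0.0015,0]' 45 |head -1; python3 w.py
python3 nudge.py '[0,0,0,0,0,0.0015,0,0,0,0,0,0,0.0015,0]' 45 |head -1; python3 w.py
```

```text
t: 8.05
pack in shoe [ 0.1179 -0.0008  0.0024] [-0.0013  0.0026  0.0013] F shoe [-1.7  0.4 -4.6] w 0.685 t 8.05
t: 8.22
pack in shoe [ 0.1186 -0.0003  0.0011] [-0.0005  0.0015  0.0011] F shoe [-1.2  0.6 -3.4] w 0.682 t 8.22
t: 8.38
pack in shoe [ 0.1187 -0.0003 -0.0003] [-0.0005  0.0015  0.001 ] F shoe [-1.6 -0.7 -3.4] w 0.683 t 8.38
```

```bash
python3 nudge.py '[0,0,0,0.004,0,-0.0015,0,0,0,0,0.008,0,-0.0015,0,0,0,0,0.012,0,-0.0015,0,0,0,0,0.012,0,-0.0015,0]' 45 |head -1; python3 w.py
python3 nudge.py '[0,0,0,0,0,0.0015,0,0,0,0,0,0,0.0015,0]' 45 |head -1; python3 w.py
python3 nudge.py '[0,0,0,0,0,0.0015,0,0,0,0,0,0,0.0015,0]' 45 |head -1; python3 w.py
```

```text
t: 8.72
pack in shoe [ 1.065e-01 -1.000e-04  2.100e-03] [0.0007 0.0004 0.0014] F shoe [-1.9  1.5  1.1] w 0.685 t 8.72
t: 8.88
pack in shoe [0.1074 0.     0.0011] [ 0.0005 -0.0006  0.0011] F shoe [-3.6  0.4  6.2] w 0.683 t 8.88
t: 9.05
pack in shoe [0.1083 0.0002 0.0002] [ 0.0008 -0.0021  0.0009] F shoe [-2.6 -0.6  8.1] w 0.686 t 9.05
```

```bash
python3 nudge.py '[0,0,0,0,0,-0.002,0,0,0,0,0.004,0,-0.002,0,0,0,0,0.008,0,-0.002,0,0,0,0,0.012,0,-0.002,0]' 45 |head -1; python3 w.py
python3 nudge.py '[0,0,0,0.004,0,0,0,0,0,0,0.008,0,0,0,0,0,0,0.012,0,0,0,0,0,0,0.012,0,0,0]' 45 |head -1; python3 w.py
```

```text
t: 9.38
pack in shoe [0.0952 0.0002 0.0009] [ 0.0008 -0.0003  0.0012] F shoe [-0.   0.2  1.3] w 0.687 t 9.38
t: 9.72
pack in shoe [ 0.0835 -0.0002  0.0015] [ 0.0001 -0.001   0.0017] F shoe [-0.4 -1.1  7.1] w 0.688 t 9.72
```

```bash
python3 nudge.py '[0,0,0,0.004,0,-0.001,0,0,0,0,0.008,0,-0.001,0,0,0,0,0.012,0,-0.001,0,0,0,0,0.012,0,-0.001,0]' 45 |head -1; python3 w.py
python3 nudge.py '[0,0,0,0.004,0,0,0,0,0,0,0.008,0,0,0,0,0,0,0.012,0,0,0,0,0,0,0.012,0,0,0]' 45 |head -1; python3 w.py
```

```text
t: 10.05
pack in shoe [ 0.0703 -0.0006  0.002 ] [-0.0004  0.0006  0.0013] F shoe [-0.5 -1.2  6.7] w 0.688 t 10.05
t: 10.38
pack in shoe [ 0.0589 -0.0005  0.0023] [-0.0003 -0.0002  0.001 ] F shoe [-1.  -1.3  9. ] w 0.687 t 10.38
```

```bash
python3 nudge.py '[0,0,0,0.004,0,-0.001,0,0,0,0,0.008,0,-0.001,0,0,0,0,0.012,0,-0.001,0,0,0,0,0.012,0,-0.001,0]' 45 |head -1; python3 w.py
python3 nudge.py '[0,0,0,0.004,0,0,0,0,0,0,0.008,0,0,0,0,0,0,0.012,0,0,0,0,0,0,0.012,0,0,0]' 45 |head -1; python3 w.py
```

```text
t: 10.72
pack in shoe [ 0.0459 -0.0005  0.0026] [-0.0003  0.0015  0.0015] F shoe [-0.4 -2.2  4.9] w 0.682 t 10.72
t: 11.05
pack in shoe [ 0.0339 -0.0005  0.0027] [-0.      0.0015  0.0013] F shoe [-1.2 -1.2  7.3] w 0.684 t 11.05
```

```bash
python3 nudge.py '[0,0,0,0.004,0,-0.0007,0,0,0,0,0.008,0,-0.0007,0,0,0,0,0.008,0,-0.0007,0]' 45 |head -1; python3 w.py
python3 nudge.py '[0,0,0,0.004,0,0,0,0,0,0,0.008,0,0,0,0,0,0,0.008,0,0,0]' 45 |head -1; python3 w.py
python3 nudge.py '[0,0,0,0.004,0,0,0,0,0,0,0.008,0,0,0,0,0,0,0.008,0,0,0]' 45 |head -1; python3 w.py
```

```text
t: 11.3
pack in shoe [ 0.0248 -0.0014  0.0029] [-0.0008  0.0099  0.0025] F shoe [-3.7  0.9 -5.6] w 0.683 t 11.3
t: 11.55
pack in shoe [ 0.0196 -0.0017  0.0038] [-0.0012  0.0146  0.0026] F shoe [  7.    0.1 -23.6] w 0.686 t 11.55
t: 11.8
pack in shoe [ 0.0143 -0.0017  0.0045] [-0.0007  0.0198  0.0023] F shoe [ 17.    1.1 -46.7] w 0.685 t 11.8
```

```bash
python3 -c "
from h import *
st=ctrl.read_state();print(st['qpos'].round(3));print(R.from_rotvec(st['ee_rot']).as_matrix().round(3))"
```

```text
[ 0.574  0.135 -0.887  0.886 -0.351 -3.097]
[[-0.905  0.141  0.4  ]
 [ 0.128  0.99  -0.058]
 [-0.405 -0.002 -0.914]]
```

Joint 6 is at its limit (-3.097), so the tool cannot follow and is prying the pack. I'll back off, let the pack rest on the plunger, and regrasp with a half turn.

```bash
python3 nudge.py '[0,0,0,-0.004,0,0,0,0,0,0,-0.009,0,0,0,0,0,0,-0.013,0,0,0,0,0,0,-0.013,0,0,0]' 45 |head -1; python3 w.py
python3 -c "
from h import *
st=ctrl.read_state();print(st['qpos'].round(3))"
```

```text
t: 12.13
pack in shoe [ 0.0232 -0.0035  0.0044] [-0.0025  0.0235  0.0041] F shoe [ -5.3   2.8 -31.3] w 0.685 t 12.13
[ 0.575  0.142 -0.855  0.826 -0.37  -3.033]
```

```bash
python3 w.py .0232 -.0005 .002
python3 nudge.py '[0,-0.02,0,0,0,0.001,0,0,-0.02,0,0,0,0.001,0]' 45 |head -1; python3 w.py .0232 -.0005 .002
```

```text
pack in shoe [ 0.0232 -0.0035  0.0044] [-0.0025  0.0235  0.0041] F shoe [ -5.3   2.8 -31.3] w 0.685 t 12.13
 turn [-0.002 -0.024  0.004] shift [-0.0001  0.003   0.0024] then in goal axes [-0.      0.003   0.0024]
t: 12.3
pack in shoe [ 0.0238 -0.0034  0.0045] [-0.0005  0.0074  0.0096] F shoe [ -7.1   6.  -32.2] w 0.686 t 12.3
 turn [-0.001 -0.007  0.01 ] shift [0.0006 0.0029 0.0025] then in goal axes [0.0006 0.0029 0.0025]
```

```bash
python3 nudge.py '[0,-0.006,0.009,0,0.002,0.002,0,0,-0.006,0.009,0,0.002,0.002,0]' 45 |head -1; python3 w.py
python3 nudge.py '[0,0,0,0,0.001,0.001,0,0,0,0,0,0.001,0.001,0]' 45 |head -1; python3 w.py .0232 -.0005 .002
```

```text
t: 12.47
pack in shoe [ 0.0251 -0.0035  0.0045] [-0.0034  0.0087 -0.0021] F shoe [ -7.6   2.8 -31.2] w 0.685 t 12.47
t: 12.63
pack in shoe [ 0.0261 -0.0033  0.0045] [-0.005   0.008  -0.0029] F shoe [ -8.9   0.1 -29.2] w 0.684 t 12.63
 turn [-0.005 -0.008 -0.003] shift [0.0029 0.0028 0.0025] then in goal axes [0.0029 0.0028 0.0025]
```

```bash
python3 nudge.py '[0,0,0,0,0,0.003,0,0,0,0,0,0,0.003,0]' 45 |head -1; python3 w.py
python3 nudge.py '[0,0,0,0.001,0,0.003,0,0,0,0,0.001,0,0.003,0]' 45 |head -1; python3 w.py
python3 nudge.py '[0,0,0,0.001,0,0.003,0,0,0,0,0.001,0,0.003,0]' 45 |head -1; python3 w.py  .0232 -.0005 .002
```

```text
t: 12.8
pack in shoe [ 0.0308 -0.0016  0.0045] [-0.0013  0.0028 -0.0023] F shoe [ -5.1  -1.2 -23.8] w 0.682 t 12.8
t: 12.97
pack in shoe [ 0.0337 -0.0006  0.0044] [ 0.0016 -0.0003 -0.0023] F shoe [ -2.4  -1.8 -14.8] w 0.686 t 12.97
t: 13.13
pack in shoe [ 0.0346 -0.0006  0.0034] [ 0.0028 -0.0002 -0.0026] F shoe [-3.  -4.6 -3.1] w 0.689 t 13.13
 turn [ 0.003  0.    -0.003] shift [0.0114 0.0001 0.0014] then in goal axes [0.0114 0.0001 0.0014]
```

```bash
python3 nudge.py '[0,0,0,0,0,0,0.8,0,0,0,0,0,0,1,0,0,0,0,0,0,1,0,0,0,0,0,0,1,0,0,0,0,0,0,1]' 45
python3 nudge.py '[0,0,0,0,0,-0.03,1,0,0,0,0,0,-0.06,1,0,0,0,0,0,-0.09,1,0,0,0,0,0,-0.11,1]' |head -1
python3 nudge.py '[0,0,0.12,0,0,0,1,0,0,0.24,0,0,0,1]' |head -1
python3 -c "
from h import *
st=ctrl.read_state();print(st['qpos'].round(3),st['position'])"
```

```text
t: 13.55
position: [0.5339, 0.1153, 0.1518]
ee_rot: [0.194, 2.699, -0.034]
contact_force: [0.2, -0.3, 0.8]
gripper_width: 0.96
finger_force: 0.0
t: 13.88
t: 14.05
[ 0.734 -0.043 -0.702  0.529 -0.686 -3.07 ] [0.4875697  0.121958   0.25285215]
```

```bash
python3 nudge.py '[0,0,-0.12,0,0,0,1,0,0,-0.24,0,0,0,1,0,0,-0.36,0,0,0,1,0,0,-0.48,0,0,0,1]' |head -1
python3 -c "
from h import *
st=ctrl.read_state();print(st['qpos'].round(3),st['position'])"
```

```text
t: 14.38
[ 0.732 -0.04  -0.703  0.53  -0.686 -2.578] [0.48731902 0.12093416 0.25076376]
```

```bash
python3 nudge.py '[0,0,-0.12,0,0,0,1,0,0,-0.24,0,0,0,1,0,0,-0.36,0,0,0,1,0,0,-0.48,0,0,0,1,0,0,-0.6,0,0,0,1]' |head -1
python3 nudge.py '[0,0,-0.12,0,0,0,1,0,0,-0.24,0,0,0,1,0,0,-0.36,0,0,0,1,0,0,-0.48,0,0,0,1,0,0,-0.6,0,0,0,1]' |head -1
python3 nudge.py '[0,0,-0.12,0,0,0,1,0,0,-0.24,0,0,0,1,0,0,-0.36,0,0,0,1,0,0,-0.48,0,0,0,1,0,0,-0.6,0,0,0,1]' |head -1
python3 nudge.py '[0,0,-0.12,0,0,0,1,0,0,-0.24,0,0,0,1,0,0,-0.36,0,0,0,1,0,0,-0.48,0,0,0,1,0,0,-0.6,0,0,0,1]' |head -1
cat > w2.py <<'E'
from go import *
import sys
F2=np.diag([1,-1,-1.])
g=np.array([0,0,.0237])
st=ctrl.read_state();print("pack in shoe",(S.T@(st["position"]-SO)-g).round(4), R.from_matrix(S.T@R.from_rotvec(st["ee_rot"]).as_matrix()@F2).as_rotvec().round(4),"F shoe",(S.T@st["contact_force"]).round(1),"w",round(st["gripper_width"],3),"t",round(st["t"],2),"q",st["qpos"].round(2))
if len(sys.argv)>1: rel(S@F2,SO+S@(g+[float(a) for a in sys.argv[1:4]]))
E
python3 w2.py .02 -.0005 .07
python3 - <<'E'
from go import *
s=ctrl.snapshot("wrist");t=ctrl.snapshot("top");cv2.imwrite("pics/f.png",np.hstack([cv2.resize(s["image"],(440,330)),cv2.resize(t["image"][150:300,140:300],(352,330))]))
E
```

```text
t: 14.8
t: 15.22
t: 15.63
t: 16.05
pack in shoe [ 0.0322 -0.      0.1123] [ 0.004   0.0034 -0.4974] F shoe [-0.2  0.4  0.2] w 0.999 t 16.05 q [ 0.73 -0.04 -0.7   0.53 -0.69 -0.18]
 turn [-0.004  0.003 -0.497] shift [-0.0103  0.0064  0.0423] then in goal axes [-0.0122  0.0005  0.0423]
```

View pics/f.png

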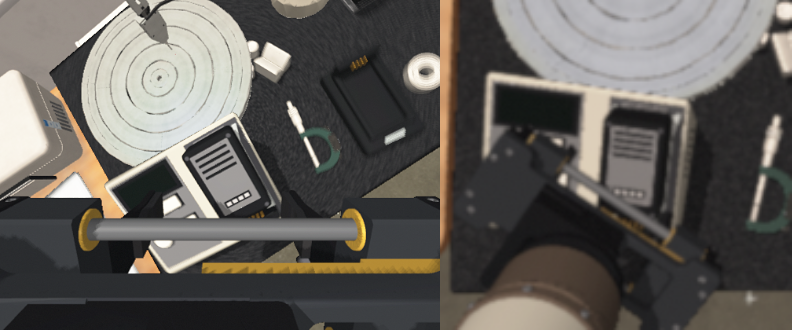

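The pack sits straight in the shoe just short of home, with its ribs up-slope and its LED end near the contacts. I'll finish the half turn, regrasp and push home.

```bash
python3 nudge.py '[0,0,-0.12,-0.003,0.002,0.01,1,0,0,-0.24,-0.006,0.003,0.02,1,0,0,-0.36,-0.009,0.005,0.03,1,0,0,-0.497,-0.01,0.006,0.03,1,0,0,-0.497,-0.01,0.006,0.03,1]' |head -1
python3 nudge.py '[0,0,0,0,0,0,1]' |head -1
python3 w2.py .02 -.0005 .003
```

```text
t: 16.57
t: 16.65
pack in shoe [ 0.0203 -0.0006  0.0821] [ 0.0037  0.003  -0.0109] F shoe [-0.2  0.2  0.5] w 1.0 t 16.65 q [ 0.71 -0.   -0.77  0.6  -0.59  0.24]
 turn [-0.004  0.003 -0.011] shift [-0.      0.0002  0.0791] then in goal axes [-0.0003 -0.0001  0.0791]
```

```bash
python3 nudge.py '[-0.004,0.003,-0.011,0,0,0.03,1,-0.004,0.003,-0.011,0,0,0.055,1,-0.004,0.003,-0.011,0,0,0.075,1,-0.004,0.003,-0.011,0,0,0.079,1,-0.004,0.003,-0.011,0,0,0.079,1]' |head -1
python3 w2.py .02 -.0005 .003
python3 nudge.py '[0,0,0,0,0,0,0,0,0,0,0,0,0,0,0,0,0,0,0,0,0,0,0,0,0,0,0,0,0,0,0,0,0,0,0]' 40 |head -1
python3 nudge.py '[0,0,0,0,0,0,0,0,0,0,0,0,0,0,0,0,0,0,0,0,0]' 40 |tail -2
python3 w2.py .02 -.0005 .003
```

```text
t: 17.07
pack in shoe [ 0.0192 -0.0017  0.0015] [-0.0032  0.0025  0.0007] F shoe [ 0.6  0.1 -0.2] w 0.999 t 17.07 q [ 0.54  0.14 -0.9   0.98 -0.33 -0.02]
 turn [0.003 0.003 0.001] shift [ 0.0008 -0.0012 -0.0015] then in goal axes [ 0.0008 -0.0012 -0.0015]
t: 17.48
gripper_width: 0.685
finger_force: 40.0
pack in shoe [ 0.02   -0.0005  0.0034] [-0.0002 -0.0006  0.0048] F shoe [-1.9 -0.9  6.3] w 0.685 t 17.73 q [ 0.54  0.14 -0.9   0.98 -0.33 -0.02]
 turn [ 0.    -0.001  0.005] shift [0.     0.     0.0004] then in goal axes [0.     0.     0.0004]
```

```bash
python3 nudge.py '[0,0,0,-0.003,0,0,0,0,0,0,-0.006,0,0,0,0,0,0,-0.006,0,0,0]' 40 |head -1; python3 w2.py
python3 nudge.py '[0,0,0,-0.003,0,0,0,0,0,0,-0.006,0,0,0,0,0,0,-0.006,0,0,0]' 40 |head -1; python3 w2.py
python3 nudge.py '[0,0,0,-0.003,0,0,0,0,0,0,-0.005,0,0,0,0,0,0,-0.005,0,0,0]' 40 |head -1; python3 w2.py
```

```text
t: 17.98
pack in shoe [ 0.0141 -0.0005  0.0035] [ 0.0001 -0.001   0.0046] F shoe [ 0.3 -0.9 10.2] w 0.689 t 17.98 q [ 0.54  0.13 -0.92  1.02 -0.32 -0.05]
t: 18.23
pack in shoe [ 0.0078 -0.0005  0.0035] [ 0.0004 -0.0007  0.0047] F shoe [-1.8  0.  12.4] w 0.688 t 18.23 q [ 0.54  0.13 -0.94  1.05 -0.31 -0.09]
t: 18.48
pack in shoe [ 0.0021 -0.0006  0.0033] [0.0005 0.0002 0.0053] F shoe [-4.3  0.7 13.9] w 0.689 t 18.48 q [ 0.53  0.12 -0.95  1.08 -0.3  -0.12]
```

```bash
python3 nudge.py '[0,0,0,-0.003,0,-0.001,0,0,0,0,-0.003,0,-0.001,0]' 40 |head -1; python3 w2.py
python3 nudge.py '[0,0,0,-0.003,0,0,0,0,0,0,-0.003,0,0,0]' 40 |head -1; python3 w2.py
python3 nudge.py '[0,0,0,-0.003,0,0,0,0,0,0,-0.003,0,0,0]' 40 |head -1; python3 w2.py
```

```text
t: 18.65
pack in shoe [-0.0022 -0.0013  0.0034] [-0.0012  0.0028  0.0056] F shoe [-4.4  0.4  5.1] w 0.687 t 18.65 q [ 0.54  0.12 -0.96  1.09 -0.3  -0.12]
t: 18.82
pack in shoe [-0.0043 -0.0009  0.0034] [-0.0011  0.0018  0.0054] F shoe [-3.2  1.3  1.3] w 0.686 t 18.82 q [ 0.53  0.12 -0.97  1.11 -0.3  -0.14]
t: 18.98
pack in shoe [-0.0048 -0.0009  0.004 ] [-0.0023 -0.0015  0.0031] F shoe [ 5.6 -0.6 -6.1] w 0.685 t 18.98 q [ 0.53  0.12 -0.97  1.13 -0.3  -0.16]
```

```bash
python3 nudge.py '[0,0,0,-0.003,0,0.001,0,0,0,0,-0.003,0,0.001,0]' 40 |head -1; python3 w2.py
python3 nudge.py '[0,0,0,-0.003,0,0.001,0,0,0,0,-0.003,0,0.001,0]' 40 |head -1; python3 w2.py
```

```text
t: 19.15
pack in shoe [-0.0048 -0.0009  0.0041] [-0.0031 -0.0061  0.0017] F shoe [11.9 -2.  -3.9] w 0.688 t 19.15 q [ 0.52  0.12 -0.98  1.16 -0.29 -0.19]
t: 19.32
pack in shoe [-0.005  -0.0007  0.0041] [-0.0037 -0.0106  0.0007] F shoe [15.5 -3.  -0.1] w 0.69 t 19.32 q [ 0.51  0.12 -0.98  1.19 -0.29 -0.21]
```

```bash
python3 nudge.py '[0,0.003,0,0.005,0,0,0,0,0.006,0,0.008,0,0,0,0,0.006,0,0.008,0,0,0]' 40 |head -1; python3 w2.py
python3 nudge.py '[0,0,0,0.002,0,0,0,0,0,0,0.002,0,0,0]' 40 |head -1; python3 w2.py
python3 nudge.py '[0,0,0,0.002,0,0,0,0,0,0,0.002,0,0,0]' 40 |head -1; python3 w2.py
```

```text
t: 19.57
pack in shoe [-0.0039 -0.0006  0.0027] [ 0.0005 -0.0072  0.0046] F shoe [-2.2 -1.  10.9] w 0.684 t 19.57 q [ 0.51  0.12 -0.98  1.18 -0.28 -0.2 ]
t: 19.73
pack in shoe [-0.0031 -0.0006  0.0027] [ 0.0008 -0.006   0.0058] F shoe [-6.5 -0.4 15.9] w 0.69 t 19.73 q [ 0.51  0.12 -0.98  1.17 -0.29 -0.18]
t: 19.9
pack in shoe [-0.0019 -0.0007  0.0027] [ 0.001  -0.0052  0.0065] F shoe [-9.7  0.1 18.1] w 0.684 t 19.9 q [ 0.51  0.12 -0.97  1.16 -0.29 -0.17]
```

```bash
python3 nudge.py '[0,0,0,-0.004,0,-0.002,0,0,0,0,-0.007,0,-0.002,0,0,0,0,-0.007,0,-0.002,0]' 40 |head -1; python3 w2.py
python3 nudge.py '[0,0,0,-0.002,0,0,0,0,0,0,-0.002,0,0,0]' 40 |head -1; python3 w2.py
```

```text
t: 20.15
pack in shoe [-0.0048 -0.0008  0.0042] [-0.0025 -0.0088  0.0024] F shoe [ 8.1 -2.1 -3.8] w 0.685 t 20.15 q [ 0.51  0.12 -0.98  1.18 -0.29 -0.2 ]
t: 20.32
pack in shoe [-0.0049 -0.0008  0.0042] [-0.0033 -0.0107  0.0014] F shoe [ 15.3  -3.  -13. ] w 0.683 t 20.32 q [ 0.51  0.12 -0.98  1.19 -0.29 -0.21]
```

```bash
python3 nudge.py '[0,0.008,0,0.004,0,0.001,0,0,0.01,0,0.005,0,0.001,0]' 40 |head -1; python3 w2.py
python3 nudge.py '[0,0,0,0,0,0,0.8,0,0,0,0,0,0,1,0,0,0,0,0,0,1,0,0,0,0,0,0,1,0,0,0,0,0,0,1]' |head -1; python3 w2.py
python3 nudge.py '[0,0,0,0,0,-0.03,1,0,0,0,0,0,-0.06,1,0,0,0,0,0,-0.09,1,0,0,0,0,0,-0.12,1,0,0,0,0,0,-0.13,1]' |head -1
python3 nudge.py '[0,0,0,0,0,0,1,0,0,0,0,0,0,1]' |head -1; python3 snap.py h1
python3 nudge.py '[0,0,0,-0.03,0.06,0,1,0,0,0,-0.03,0.06,0,1,0,0,0,-0.03,0.06,0,1]' |head -1;  python3 w2.py; python3 snap.py h2
python3 - <<'E'
import cv2,numpy as np
I=[cv2.resize(cv2.imread(f"pics/{n}.png")[60:300],None,fx=1.25,fy=1.25) for n in("h1","h2")]
cv2.imwrite("pics/z3.png",np.vstack(I))
E
```

```text
t: 20.48
pack in shoe [-0.0042 -0.0006  0.0027] [-0.0001 -0.0156  0.0046] F shoe [-2.1  0.2  5.1] w 0.681 t 20.48 q [ 0.49  0.12 -0.99  1.25 -0.27 -0.24]
t: 20.9
pack in shoe [-0.0046 -0.0008  0.0028] [-0.001  -0.0152  0.0049] F shoe [ 0.4  0.5 -0.6] w 0.957 t 20.9 q [ 0.49  0.12 -0.99  1.25 -0.28 -0.24]
t: 21.32
t: 21.48
t: 21.88
pack in shoe [-0.0404 -0.0666  0.13  ] [-0.0083 -0.0096  0.0025] F shoe [ 0.2  0.4 -0. ] w 0.996 t 21.88 q [ 0.79 -0.23 -0.91  0.57 -0.7   0.23]
```

View pics/z3.png

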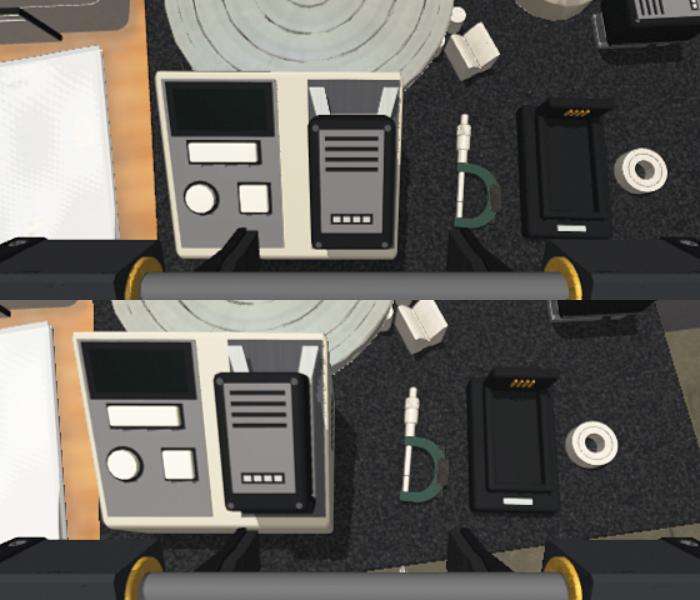

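h1/h2 show the released pack deep in the shoe: screws in h1 near (316,128), (391,128), (316,242) and (386,240) in the mosaic, with all keys clear. Next I'll measure the pack relative to the shoe.

```bash
cat > m5.py <<'E'
from go import *
import pickle,sys
L=lambda n:pickle.load(open(n+".pkl","rb"))
h1,h2=L("h1"),L("h2")
def spot(s,uv,r=2):
    g=cv2.cvtColor(s["image"],cv2.COLOR_BGR2GRAY).astype(float)
    for _ in range(2):
        u,v=np.round(uv).astype(int); w=g[v-r:v+r+1,u-r:u+r+1]; w=np.clip(w-np.median(w),0,None)
        yy,xx=np.mgrid[v-r:v+r+1,u-r:u+r+1]; uv=np.array([(w*xx).sum(),(w*yy).sum()])/w.sum()
    return uv
q=lambda p,o:np.array([p[0]/1.25,(p[1]-o)/1.25+60])
A=[spot(h1,q(p,0)) for p in((316,128),(391,128),(316,242),(386,240))]
B=[spot(h2,q(p,300)) for p in((221,380),(304,381),(231,503),(308,504))]
X=[]
for a,b in zip(A,B):
    x,e=tri([(h1,a),(h2,b)]);X.append(S.T@(x-SO));print("screw",X[-1].round(4),round(e,4),a.round(1),b.round(1))
print("pack ctr",np.mean(X,0).round(4))
W=lambda s:[c for c,t in blobs(s,(215,)*3,(255,)*3,120)]
near=lambda s,p:min(W(s),key=lambda c:np.hypot(*(c-p)))
for n,a,b in(("zero",(254,198),(178,464)),("start",(200,198),(124,464)),("power",(223,152),(144,416))):
    a,b=near(h1,q(a,0)),near(h2,q(b,300));x,e=tri([(h1,a),(h2,b)]);print(n,(S.T@(x-SO)).round(4),x.round(4),round(e,4),a,b)
E
python3 m5.py; cat > /dev/null
```

```text
screw [0.0388 0.0248 0.064 ] 0.0 [251.8 161.8] [174.9 124.6]
screw [ 0.0383 -0.0248  0.0512] 0.0008 [309.9 162. ] [239.6 124.8]
screw [-0.0447  0.0243  0.0633] 0.0 [254.4 255.3] [184.2 224.1]
screw [-0.0491 -0.0252  0.0494] 0.0012 [307.4 255.1] [243.6 223.1]
pack ctr [-0.0042 -0.0002  0.057 ]
zero [-0.0272  0.0842  0.0069] [0.5    0.2041 0.1086] 0.0001 [202.2 218.4] [141.6 191.4]
start [-0.0274  0.1295  0.0077] [0.506  0.2491 0.1093] 0.0 [159.1 218.7] [ 97.3 191.5]
power [0.0128 0.1062 0.0089] [0.5382 0.2209 0.1274] 0.0001 [177.5 181.5] [113.9 152. ]
```

```bash
python3 - <<'E'
from m5 import *
print("----")
n=S[:,2]
def pl(s,uv,z):
    o,d=ray(s,uv); h=SO@n+z; return S.T@(o+d*(h-o@n)/(d@n)-SO)
g=cv2.cvtColor(h1["image"],cv2.COLOR_BGR2GRAY).astype(int)
for u in(232,238): 
    c=g[:,u]; print(u,c[108:130].tolist(),c[255:275].tolist())
for s,a in((h1,A),(h2,B)):
    P=np.array([pl(s,p,.062) for p in a]);print(P.round(4).tolist(),P.mean(0).round(4))
hs=cv2.cvtColor(h1["image"],cv2.COLOR_BGR2HSV)
print([tuple(h1["image"][v,236]) for v in range(112,124)])
for v in (116,118,120,262,264,266,268): print(v,pl(h1,(236,v),.002)[:2].round(4))
E
```

```text
screw [0.0388 0.0248 0.064 ] 0.0 [251.8 161.8] [174.9 124.6]
screw [ 0.0383 -0.0248  0.0512] 0.0008 [309.9 162. ] [239.6 124.8]
screw [-0.0447  0.0243  0.0633] 0.0 [254.4 255.3] [184.2 224.1]
screw [-0.0491 -0.0252  0.0494] 0.0012 [307.4 255.1] [243.6 223.1]
pack ctr [-0.0042 -0.0002  0.057 ]
zero [-0.0272  0.0842  0.0069] [0.5    0.2041 0.1086] 0.0001 [202.2 218.4] [141.6 191.4]
start [-0.0274  0.1295  0.0077] [0.506  0.2491 0.1093] 0.0 [159.1 218.7] [ 97.3 191.5]
power [0.0128 0.1062 0.0089] [0.5382 0.2209 0.1274] 0.0001 [177.5 181.5] [113.9 152. ]
----
232 [155, 196, 192, 192, 192, 190, 190, 192, 191, 209, 234, 226, 225, 224, 221, 221, 220, 220, 220, 221, 221, 220] [216, 217, 216, 216, 217, 217, 217, 218, 215, 197, 161, 126, 70, 21, 21, 21, 24, 26, 32, 27]
238 [160, 156, 195, 194, 194, 192, 190, 190, 188, 206, 233, 226, 225, 223, 221, 220, 220, 220, 220, 221, 221, 221] [217, 216, 216, 217, 217, 217, 216, 217, 215, 196, 162, 126, 71, 22, 24, 28, 32, 33, 32, 31]
[[0.0386, 0.025, 0.062], [0.0388, -0.0234, 0.062], [-0.0452, 0.0244, 0.062], [-0.0448, -0.0235, 0.062]] [-0.0032  0.0006  
[... 151 characters left out ...]
91), np.uint8(197), np.uint8(190)), (np.uint8(188), np.uint8(194), np.uint8(187)), (np.uint8(186), np.uint8(192), np.uint8(185)), (np.uint8(187), np.uint8(193), np.uint8(186)), (np.uint8(190), np.uint8(194), np.uint8(186)), (np.uint8(198), np.uint8(210), np.uint8(208)), (np.uint8(214), np.uint8(234), np.uint8(241)), (np.uint8(204), np.uint8(226), np.uint8(233)), (np.uint8(203), np.uint8(225), np.uint8(232)), (np.uint8(201), np.uint8(224), np.uint8(230)), (np.uint8(199), np.uint8(222), np.uint8(229)), (np.uint8(197), np.uint8(221), np.uint8(228))]
116 [0.0771 0.0453]
118 [0.0752 0.0454]
120 [0.0733 0.0455]
262 [-0.0795  0.0508]
264 [-0.082   0.0509]
266 [-0.0844  0.0509]
268 [-0.0869  0.051 ]
```

Triangulating with the readout edges and the stop as references, the pack is home to within about 1 mm, and it held against about 8 N of pull. On to the keys with shut fingers.

```bash
sed -e 's/^g=.*/g=np.zeros(3)/' -e 's/pack in shoe/tcp in shoe/' w2.py > w3.py
python3 w3.py .010 .106 .03
```

```text
tcp in shoe [-0.0361 -0.0613  0.1555] [-0.0024 -0.015   0.0044] F shoe [-0.2  0.9 -0.8] w 0.997 t 22.03 q [ 0.79 -0.22 -0.9   0.58 -0.7   0.23]
 turn [ 0.002 -0.015  0.004] shift [ 0.0449 -0.1674  0.1258] then in goal axes [ 0.0461 -0.1673  0.1255]
```

```bash
python3 nudge.py '[0.002,-0.015,0.004,0.045,-0.1674,0,0,0.002,-0.015,0.004,0.045,-0.1674,0,0,0.002,-0.015,0.004,0.045,-0.1674,0.02,0,0.002,-0.015,0.004,0.045,-0.1674,0.06,0,0.002,-0.015,0.004,0.045,-0.1674,0.09,0]' 30 |head -1
python3 nudge.py '[0,0,0,0,0,0.02,0,0,0,0,0,0,0.02,0,0,0,0,0,0,0.02,0]' |head -1
python3 w3.py .010 .106 .012; python3 w3.py -.027 .084 .012
```

```text
t: 22.45
t: 22.7
tcp in shoe [0.0075 0.1013 0.057 ] [-0.0032  0.0021  0.0015] F shoe [0.6 0.  1.2] w 0.478 t 22.7 q [ 0.81  0.17 -0.76  0.78 -0.51 -0.04]
 turn [0.003 0.002 0.002] shift [ 0.0026 -0.0048  0.0449] then in goal axes [ 0.0025 -0.0047  0.045 ]
tcp in shoe [0.0075 0.1013 0.057 ] [-0.0032  0.0021  0.0015] F shoe [0.6 0.  1.2] w 0.478 t 22.7 q [ 0.81  0.17 -0.76  0.78 -0.51 -0.04]
 turn [0.003 0.002 0.002] shift [-0.0344  0.0171  0.0451] then in goal axes [-0.0345  0.0173  0.045 ]
```

```bash
python3 nudge.py '[0.003,0.002,0.002,0.0025,-0.0047,0.015,0,0.003,0.002,0.002,0.0025,-0.0047,0.03,0,0.003,0.002,0.002,0.0025,-0.0047,0.04,0,0.003,0.002,0.002,0.0025,-0.0047,0.04,0,0.003,0.002,0.002,0.0025,-0.0047,0.04,0]' 30 |head -1
python3 nudge.py '[0,0,0,0,0,0,0,0,0,0,0,0,0,0]' |head -1
python3 w3.py .010 .106 .0075
python3 nudge.py '[0,0,0,0,0,0.003,0,0,0,0,0,0,0.003,0]' |head -1; python3 w3.py
python3 nudge.py '[0,0,0,0,0,0.002,0,0,0,0,0,0,0.002,0]' |head -1; python3 w3.py
```

```text
t: 23.12
t: 23.28
tcp in shoe [0.0115 0.1075 0.0205] [ 0.0065 -0.0046 -0.0019] F shoe [-0.   0.  -0.3] w 0.017 t 23.28 q [ 0.73  0.23 -0.8   0.97 -0.4  -0.18]
 turn [-0.007 -0.005 -0.002] shift [-0.0016  0.0016  0.013 ] then in goal axes [-0.0015  0.0015  0.013 ]
t: 23.45
tcp in shoe [0.0107 0.107  0.0164] [ 0.005  -0.0032 -0.0011] F shoe [ 0.  -0.  -0.2] w 0.006 t 23.45 q [ 0.72  0.24 -0.81  0.99 -0.39 -0.2 ]
t: 23.62
tcp in shoe [0.0105 0.1066 0.0138] [ 0.0038 -0.0023 -0.0012] F shoe [ 0.1 -0.3 -0.5] w 0.006 t 23.62 q [ 0.72  0.25 -0.81  1.   -0.39 -0.21]
```

```bash
python3 nudge.py '[0,0,0,0,0,0.003,0,0,0,0,0,0,0.003,0]' |head -1; python3 w3.py
python3 nudge.py '[0,0,0,0,0,0.002,0,0,0,0,0,0,0.002,0]' |head -1; python3 w3.py
python3 nudge.py '[0,0,0,0,0,0.0015,0,0,0,0,0,0,0.0015,0]' |head -1; python3 w3.py
```

```text
t: 23.78
tcp in shoe [0.0103 0.1065 0.0105] [ 0.0034 -0.0019 -0.0011] F shoe [-0.6 -0.5 -0.1] w 0.005 t 23.78 q [ 0.71  0.25 -0.81  1.02 -0.38 -0.22]
t: 23.95
tcp in shoe [0.0104 0.1065 0.0086] [ 0.0035 -0.002  -0.0012] F shoe [-0.2 -0.5  0.1] w 0.006 t 23.95 q [ 0.7   0.25 -0.82  1.04 -0.37 -0.23]
t: 24.12
tcp in shoe [0.0107 0.1067 0.0074] [ 0.0041 -0.0026 -0.0013] F shoe [ 0.4 -0.9  2.3] w 0.002 t 24.12 q [ 0.7   0.26 -0.82  1.05 -0.37 -0.24]
```

```bash
python3 nudge.py '[0,0,0,0,0,0.002,0,0,0,0,0,0,0.002,0]' |head -1; python3 w3.py
python3 nudge.py '[0,0,0,0,0,0.0015,0,0,0,0,0,0,0.0015,0]' |head -1; python3 w3.py
python3 nudge.py '[0,0,0,0,0,0.001,0,0,0,0,0,0,0.001,0]' |head -1; python3 w3.py
```

```text
t: 24.28
tcp in shoe [0.0108 0.1068 0.0056] [ 0.0043 -0.0028 -0.0013] F shoe [-1.4 -0.2  3.8] w 0.003 t 24.28 q [ 0.69  0.26 -0.82  1.06 -0.37 -0.25]
t: 24.45
tcp in shoe [0.0108 0.1067 0.0041] [ 0.0043 -0.0029 -0.0014] F shoe [-0.5 -0.2  4.8] w 0.005 t 24.45 q [ 0.69  0.26 -0.82  1.08 -0.36 -0.26]
t: 24.62
tcp in shoe [0.0108 0.1068 0.0035] [ 0.0046 -0.0033 -0.0012] F shoe [-1.4 -0.5  7.5] w 0.005 t 24.62 q [ 0.69  0.26 -0.82  1.08 -0.36 -0.26]
```

```bash
python3 nudge.py '[0,0,0,0,0,-0.01,0,0,0,0,0,0,-0.025,0,0,0,0,0,0,-0.025,0]' |head -1
python3 nudge.py '[0,0,0,-0.02,0.01,0,0,0,0,0,-0.037,0.022,0,0,0,0,0,-0.037,0.022,0,0,0,0,0,-0.037,0.022,0,0]' |head -1;  python3 w3.py -.027 .084 .011
```

```text
t: 24.87
t: 25.2
tcp in shoe [-0.0276  0.0834  0.0271] [ 0.0026 -0.0008 -0.0008] F shoe [ 0.5  0.1 -0.3] w 0.006 t 25.2 q [ 0.72  0.18 -0.92  1.1  -0.37 -0.32]
 turn [-0.003 -0.001 -0.001] shift [ 0.0006 -0.0005  0.0161] then in goal axes [ 0.0006 -0.0006  0.0161]
```

```bash
python3 nudge.py '[0,0,0,0,0,0.01,0,0,0,0,0,0,0.016,0,0,0,0,0,0,0.016,0]' |head -1;  python3 w3.py
python3 nudge.py '[0,0,0,0,0,0.0035,0,0,0,0,0,0,0.0035,0]' |head -1; python3 w3.py
python3 nudge.py '[0,0,0,0,0,0.0025,0,0,0,0,0,0,0.0025,0]' |head -1; python3 w3.py
```

```text
t: 25.45
tcp in shoe [-0.0262  0.0847  0.0106] [ 0.0032 -0.0014 -0.0014] F shoe [-0.2 -0.2  0.4] w 0.005 t 25.45 q [ 0.65  0.21 -0.94  1.26 -0.32 -0.42]
t: 25.62
tcp in shoe [-0.0259  0.085   0.0078] [ 0.0039 -0.0022 -0.0017] F shoe [ 0.1 -0.3 -0.1] w 0.006 t 25.62 q [ 0.64  0.22 -0.94  1.29 -0.31 -0.44]
t: 25.78
tcp in shoe [-0.0257  0.0851  0.0059] [ 0.0044 -0.0032 -0.0016] F shoe [-0.8 -0.8  3.4] w 0.004 t 25.78 q [ 0.63  0.22 -0.94  1.32 -0.31 -0.46]
```

```bash
python3 nudge.py '[0,0,0,0,0,0.002,0,0,0,0,0,0,0.002,0]' |head -1; python3 w3.py
python3 nudge.py '[0,0,0,0,0,0.0013,0,0,0,0,0,0,0.0013,0]' |head -1; python3 w3.py
```

```text
t: 25.95
tcp in shoe [-0.0257  0.0851  0.0042] [ 0.0046 -0.0037 -0.0015] F shoe [-0.4  0.3  4.8] w 0.007 t 25.95 q [ 0.62  0.22 -0.95  1.35 -0.3  -0.48]
t: 26.12
tcp in shoe [-0.0257  0.0851  0.0034] [ 0.0052 -0.0044 -0.0013] F shoe [-0.3 -1.4  9.6] w 0.007 t 26.12 q [ 0.61  0.22 -0.95  1.36 -0.3  -0.49]
```

Zero is bottomed. Release it, then press start (46 mm in +y, which is tool -y).

```bash
python3 nudge.py '[0,0,0,0,0,-0.01,0,0,0,0,0,0,-0.025,0,0,0,0,0,0,-0.025,0]' |head -1
python3 nudge.py '[0,0,0,0,-0.02,0,0,0,0,0,0,-0.045,0,0,0,0,0,0,-0.045,0,0,0,0,0,0,-0.045,0,0]' |head -1;  python3 w3.py -.0272 .1298 .011
```

```text
t: 26.37
t: 26.7
tcp in shoe [-0.0266  0.1311  0.0272] [ 0.0049 -0.0025  0.0006] F shoe [-0.2 -1.2 -0.1] w 0.003 t 26.7 q [ 0.81  0.23 -0.84  1.02 -0.42 -0.31]
 turn [-0.005 -0.003  0.001] shift [-0.0006  0.0014  0.0162] then in goal axes [-0.0006  0.0013  0.0162]
```

```bash
python3 nudge.py '[0,0,0,-0.0006,0.0013,0.01,0,0,0,0,-0.0006,0.0013,0.016,0,0,0,0,-0.0006,0.0013,0.016,0]' |head -1;  python3 w3.py
python3 nudge.py '[0,0,0,0,0,0.005,0,0,0,0,0,0,0.005,0]' |head -1; python3 w3.py
python3 nudge.py '[0,0,0,0,0,0.0025,0,0,0,0,0,0,0.0025,0]' |head -1; python3 w3.py
```

```text
t: 26.95
tcp in shoe [-0.0281  0.1264  0.0101] [ 0.0008 -0.0002 -0.001 ] F shoe [ 1.1 -0.9 -0.8] w 0.007 t 26.95 q [ 0.76  0.25 -0.87  1.14 -0.37 -0.4 ]
t: 27.12
tcp in shoe [-0.0272  0.1274  0.0062] [ 0.0029 -0.0018 -0.0016] F shoe [-2.  -0.2  2.1] w 0.004 t 27.12 q [ 0.74  0.26 -0.88  1.18 -0.36 -0.42]
t: 27.28
tcp in shoe [-0.027   0.1275  0.0042] [ 0.0029 -0.0026 -0.0018] F shoe [-0.8 -1.4  3.9] w 0.005 t 27.28 q [ 0.74  0.26 -0.88  1.2  -0.36 -0.44]
```

```bash
python3 nudge.py '[0,0,0,0,0,0.0015,0,0,0,0,0,0,0.0015,0]' |head -1; python3 w3.py
python3 nudge.py '[0,0,0,0,0,0.001,0,0,0,0,0,0,0.001,0]' |head -1; python3 w3.py
```

```text
t: 27.45
tcp in shoe [-0.0269  0.1276  0.0034] [ 0.0033 -0.0037 -0.0015] F shoe [-2.5 -3.2  9.8] w 0.003 t 27.45 q [ 0.73  0.27 -0.88  1.21 -0.35 -0.45]
t: 27.62
tcp in shoe [-0.0269  0.1276  0.0033] [ 0.004  -0.0047 -0.0011] F shoe [-5.6 -5.2 20. ] w 0.005 t 27.62 q [ 0.73  0.27 -0.88  1.22 -0.35 -0.45]
```

```bash
python3 nudge.py '[0,0,0,0,0,-0.01,0,0,0,0,0,0,-0.04,0,0,0,0,0,0,-0.08,0,0,0,0,0,0,-0.12,0,0,0,0,0,0,-0.15,0]' |head -1
python3 nudge.py '[0,0,0,-0.008,0.04,0,0,0,0,0,-0.008,0.08,0,0,0,0,0,-0.008,0.12,0,0,0,0,0,-0.008,0.16,0,0,0,0,0,-0.008,0.19,0,0]' |head -1
python3 nudge.py '[0,0,0,0,0,0,0,0,0,0,0,0,0,0]' |head -1; python3 w3.py
python3 snap.py k1
python3 - <<'E'
from m5 import *
print("----")
n=S[:,2];k=L("k1")
def pl(s,uv,z):
    o,d=ray(s,uv); h=SO@n+z; return S.T@(o+d*(h-o@n)/(d@n)-SO)
for s,nm in((h2,"h2"),(k,"k1")):
    pr=proj(s,[SO+S@[x,y,.062] for x,y in((.0388,.025),(.0388,-.025),(-.045,.0246),(-.045,-.025))])
    P=[pl(s,spot(s,p,3),.062) for p in pr]; print(nm,pr.round(0).tolist(),np.round(P,4)[:,:2].tolist(),np.mean(P,0).round(4))
    c=np.round(proj(s,SO+S@[.05,.107,.004])[0]).astype(int); r=s["image"][c[1]-10:c[1]+11,max(c[0]-15,0):c[0]+16]; print("display",c,r.mean((0,1)).round(0) if r.size else None, r.max() if r.size else None)
E
```

```text
t: 28.03
t: 28.45
t: 28.62
tcp in shoe [-0.0354 -0.0632  0.1514] [ 0.0051 -0.0037 -0.004 ] F shoe [-0.7  1.2 -0.2] w 0.009 t 28.62 q [ 0.77 -0.21 -0.89  0.56 -0.69  0.25]
screw [0.0388 0.0248 0.064 ] 0.0 [251.8 161.8] [174.9 124.6]
screw [ 0.0383 -0.0248  0.0512] 0.0008 [309.9 162. ] [239.6 124.8]
screw [-0.0447  0.0243  0.0633] 0.0 [254.4 255.3] [184.2 224.1]
screw [-0.0491 -0.0252  0.0494] 0.0012 [307.4 255.1] [243.6 223.1]
pack ctr [-0.0042 -0.0002  0.057 ]
zero [-0.0272  0.0842  0.0069] [0.5    0.2041 0.1086] 0.0001 [202.2 218.4] [141.6 191.4]
start [-0.0274  0.1295  0.0077] [0.506  0.2491 0.1093] 0.0 [159.1 218.7] [ 97.3 191.5]
power [0.0128 0.1062 0.0089] [0.5382 0.2209 0.1274] 0.0001 [177.5 181.5] [113.9 152. ]
----
h2 [[176.0, 125.0], [238.0, 125.0], [184.0, 224.0], [241.0, 224.0]] [[0.0382, 0.0245], [0.0389, -0.0228], [-0.0455, 0.0251], [-0.045, -0.0232]] [-0.0034  0.0009  0.062 ]
display [110 113] [27. 30. 22.] 34
k1 [[176.0, 126.0], [239.0, 126.0], [185.0, 226.0], [243.0, 227.0]] [[0.0383, 0.0248], [0.0386, -0.023], [-0.0463, 0.0256], [-0.0453, -0.0234]] [-0.0037  0.001   0.062 ]
display [110 114] [26. 28. 21.] 33
```

```bash
python3 -c "
from bench import ctrl
print(ctrl.hand_in())"
```

```text
the job is handed in; nothing more can be done
None
```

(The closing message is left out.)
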